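# Slide the toy-plane parts home into a shadow-cut tray

### The job

Kit the shadow-cut tray: slide each of the three flat wooden parts (T-shaped, U-shaped and L-shaped) along the bench into the cavity cut to its own outline, and push it fully home and square. Keep the parts flat on the bench, never lifting them, and leave the glue bottle, the black jar and the sanding block where they stand.

Things in the scene. Friction and masses are not known exactly. Their poses are not given: they have to be found in the camera images.
- tee_center (a point): Centre, half-way up, of the T-shaped flat wooden part, 60 x 40 x 14 mm, 50-100 g. Axes: x from the straight 60 mm back edge (at x = -20 mm) to the shaped front (x = +20 mm), y along the back edge, z up. A bar (x -20 to +2, y -30 to +30 mm) with one stem in the middle of its front (20 mm wide to x +13, then 14 mm wide to x +20).
- fork_center (a point): Centre, half-way up, of the U-shaped flat wooden part, 60 x 40 x 14 mm, 50-100 g. Axes: x from the straight 60 mm back edge (at x = -20 mm) to the shaped front (x = +20 mm), y along the back edge, z up. A bar (x -20 to +2, y -30 to +30 mm) with two legs on its front (x +2 to +20, y 13 to 30 mm and -30 to -13 mm).
- ell_center (a point): Centre, half-way up, of the L-shaped flat wooden part, 60 x 40 x 14 mm, 50-100 g. Axes: x from the straight 60 mm back edge (at x = -20 mm) to the shaped front (x = +20 mm), y along the back edge, z up. A bar (x -20 to +2, y -30 to +30 mm) with one wide leg at the +y end of its front (y 3 to 30 mm to x +13, then y 6 to 30 mm to x +20).
- nest_tee: Fixed tray section with the cavity for the T-shaped part (general form: see tray_rail_top). Origin: on the bench, where the middle of the seated part's underside comes to be; axes: x straight into the cavity, y across it, z up; the seated part's axes agree with these. Inside it has two shoulders at x = +2 mm with a 26 mm wide pocket between them.
- nest_fork: Fixed tray section with the cavity for the U-shaped part (general form: see tray_rail_top). Origin: on the bench, where the middle of the seated part's underside comes to be; axes: x straight into the cavity, y across it, z up; the seated part's axes agree with these. Inside it has a tongue in the middle, up to 20 mm wide, that reaches out to x = +4 mm, and a back wall at x = +20 mm.
- nest_ell: Fixed tray section with the cavity for the L-shaped part (general form: see tray_rail_top). Origin: on the bench, where the middle of the seated part's underside comes to be; axes: x straight into the cavity, y across it, z up; the seated part's axes agree with these. Inside it has a shoulder at x = +2 mm over y -33 to 0 mm and a back wall at x = +20 mm over y 0 to 33 mm.
- tray_rail_top (a point): Middle of the top of the 260 mm long, 20 mm high rail behind the three tray sections, 40 mm beyond their origins; axes as theirs. Sections: 84 mm apart in varying order, 14 mm high, bench as floor (black sheet), open at the front. Side walls 66 mm apart from x = -5 mm inward, flaring to 78 mm at the mouth, x = -16 mm. A seated part stands 4 mm out; a wrong one stops 8 mm or more short.
- glue_a_center (a point): Bystander, loose: white glue bottle with a pointed nozzle, 48 mm across, 154 mm tall; point half-way up.
- jar_black_center (a point): Bystander, loose: black jar with lid, 68 mm across, 86 mm tall, behind the tray; point half-way up.
- sand_block_center (a point): Bystander, loose: cork sanding block, 58 x 105 x 34 mm; point half-way up.
- work_block: Fixed thick dark cloth-covered block between robot and parts, never moves: top 46 mm above the bench, far face at world x = 0.522 m, from y = -0.38 to 0.01 m (origin inside it). The parts start in the strip of bench, about 120 mm wide, between this face and the tray mouths, side by side, front edges towards the tray within 0.4 rad. The bench ends at y = -0.39 m.
Not all that is in view belongs to the job. Leave any green or turquoise look-alike of the part that bears tee_center alone.

How it is judged:
By the outcome, as a careful person would: the job done as asked, in the order asked, and still so for the second after the job is handed in, with the robot touching nothing.
It also fails if it takes over 72 s, if anything falls off the work surface, if the arm or the gripper's body presses on something with over 40 N, if the wrist force passes 120 N, or if a joint passes its speed limit or range.

### The arm

A 6-joint arm with a two-finger parallel gripper is mounted at the origin on a cart in front of the work surface, level with it; the furniture and walls round the work are solid. World frame = base frame: x ahead of the robot, y to its left, z up, the work surface at z = 0. Lengths are in m, angles in rad, forces in N, time in s.
With the tool pointing down it reaches from about 0.375 to 0.9 m from the base axis. Payload 3.1 kg.
Tool frame: the origin (TCP) lies at the centre of the arm's flange, where the gripper is bolted on; the fingertips stand 182 mm ahead of it and the grasp point (between the pads) lies 164 mm ahead of it (ctrl.hold_point_z is the distance from the TCP to the grasp point, in m); x points along the fingers, y is the direction in which the jaws open and shut, and the axes are right-handed (so a half turn about x gives the same grasp; the last joint's range is limited). The gripper opens to 87 mm and grips with 3 to 60 N. Pads are 19 mm wide; open, the fingers measure 117 mm over their backs; the gripper's body (75 mm by 190 mm) begins 51 mm behind the grasp point.
Start: joints at [-1.506, 0.527, 1.433, -0, 1.181, -0.178], TCP at [0.15, -0.607, 0.405] pointing down, gripper open.
Joint ranges: [-3.08, 3.08], [-0.75, 2.2], [0.22, 2.44], [-1.43, 4.57], [0, 2.65], [-2.85, 2.85]. Speed limits (rad/s): [2.79, 2.79, 3.14, 3.14, 3.14, 3.14].

### API

Orientations are given as a 3x3 rotation matrix whose columns are the frame's x, y, z axes.
In Python, from rig import ctrl, get_image, models gives the robot as it stands.
- The arm moves only by the tool play_rows, never from a script. Its argument "targets" is a list of rows, each a list of 3 entries, a list of its own where there are three numbers: the turn, a rotation vector about the tool's x, y, z in units of 6 degrees (1.0 is 6 degrees), then the shift along the tool's x, y, z in units of 40 mm (1.0 is 40 mm), then the closure in counts, from 0 (fully open) to 255 (shut). A call has 1 to 8 rows; each row shifts and turns the pose as measured when the row begins, along the tool's axes as they then stand; what a row does not reach is not made up. A row lasts 1/12 s, in which the tool goes at most 41.7 mm and 7.16 degrees, less where a joint would pass 70% of its speed; a pose out of reach is approached as far as the arm can. A call is refused whole if a number of a shift passes 1 or a number of a turn 1, either way. A call with a gripper value outside its range is refused whole. The fingers move at their own pace and stop on an object; the grip force is fixed at half the most. Time passes only in rows, so rows that do not move let the fingers close. It gives the time, the measured TCP pose, the force and the opening at its end, in the units of the state.
- ctrl.get_state(): the state, without advancing time (a new reading comes with each control period).
- get_image(name): name is "side" or "top" or "wrist"; returns a dict with "pixels" (480x640x3 uint8, red, green, blue), "fx", "fy", "cx", "cy" (pixels), "dist" ([k1, k2, p1, p2, k3] as OpenCV has them; the pictures are not rectified), "position" and "orientation" of the camera in the world. Camera axes: x right, y down, z forward; pixel columns grow to the right and rows downward; lengths in m; the calibration is good to about 2 mm. A picture is of the moment at which its call begins. There is no depth.
- ctrl.close_job(): hands the job in, once; it reports no verdict.
Trained networks look in a picture, given as the dict that the camera call returned (one of the last four; its "shot" number tells which), for a name from the list of things; names that differ only in an ending like _2 or _b are one class to them, and where a whole thing is asked for, a point or a joint stands for the part that bears it (a point fixed in the world has none). Each returns a list of dicts, best first, with "confidence" (0 to 1); they miss things now and then, are a little off and sometimes report something else, mostly with a low value. They report only what shows in the picture. A call takes as long as a camera call. They do not tell look-alikes from the thing itself.
- models.look_for(thing, picture): "point" ([x, y, z] in m, in the coordinates of the camera as it stood for that picture, good to about 4 mm: the middle of the surface that is visible of it).
- models.silhouettes(thing, picture): "region" (480x640 bool, what is visible of it).
The state is a dict: "time_s": time; "q": joint angles; "qvel": joint speeds; "effort": joint torques, N m; "position": TCP position; "eef_rot": TCP orientation; "contact_force": force on the tool from outside, world axes, zero at the start; "moment": the same for the moment, N m; "opening": finger opening in m.
Only numpy, scipy, OpenCV 4.12 (cv2) and the standard library are available. Lean on these libraries where they do the work, as an engineer would, in place of code of your own. Each camera call takes 0.05 s, during which the arm holds its last target. There are 200 camera calls.

## Working session

There is one attempt and no reset: what is moved stays moved. The work goes in short steps, Python scripts to look and compute and a tool call to move; the robot and the scene stay as the last step left them, time stands still between calls to the robot, and variables do not carry over. Pictures are saved under pics/ and viewed, about 8 in all and at most 12, crops included, and the job is handed in when it is done.

Besides the shell and the picture viewer there is one more tool, called after "Emit:" by a JSON object that holds its "name" and its "arguments", one argument or row to a line. play_rows: Moves the arm, as the interface text tells. Its arguments: {"type":"object","properties":{"targets":{"type":"array"}},"required":["targets"]}

```bash
mkdir -p pics; ls; cat > h.py <<'E'
import numpy as np, cv2
from rig import ctrl, get_image, models
def w(p,im): return np.array(im["position"])+np.array(im["orientation"])@np.array(p)
def K(im): return np.array([[im["fx"],0,im["cx"]],[0,im["fy"],im["cy"]],[0,0,1.]])
def pix2plane(uv,im,z):
    n=cv2.undistortPoints(np.array(uv,float).reshape(-1,1,2),K(im),np.array(im["dist"],float)).reshape(-1,2)
    d=np.c_[n,np.ones(len(n))]@np.array(im["orientation"]).T
    o=np.array(im["position"]); return o+d*((z-o[2])/d[:,2])[:,None]
def save(im,n): cv2.imwrite("pics/"+n,im["pixels"][:,:,::-1])
E
python3 - <<'E'
from h import *
np.set_printoptions(precision=3,suppress=True)
s=ctrl.get_state();print(s)
for c in("top","side"):
    im=get_image(c);save(im,c+"0.png");print(c,im["position"],im["orientation"],im["fx"])
    for n in "tee_center fork_center ell_center nest_tee nest_fork nest_ell tray_rail_top glue_a_center jar_black_center sand_block_center".split():
        try: print(n,[(w(r["point"],im).round(3).tolist(),round(r["confidence"],2)) for r in models.look_for(n,im)][:4])
        except Exception as e: print(n,e)
E
```

```text
pics
{'time_s': 0.0, 'q': array([-1.506,  0.528,  1.434, -0.   ,  1.181, -0.179]), 'qvel': array([ 0.001, -0.   ,  0.002,  0.001,  0.   ,  0.   ]), 'effort': array([  0.   , -44.005, -17.659,   0.063,   0.058,  -0.   ]), 'position': array([ 0.15 , -0.606,  0.404]), 'eef_rot': array([[-0.   ,  0.24 , -0.971],
       [ 0.002, -0.971, -0.24 ],
       [-1.   , -0.002, -0.   ]]), 'contact_force': array([-0.508, -0.199,  0.428]), 'moment': array([-0.013,  0.007, -0.028]), 'opening': 0.08675998536460629}
top [0.395 0.061 1.361] [[ 0.023 -0.991  0.129]
 [-1.    -0.025 -0.018]
 [ 0.021 -0.128 -0.991]] 497.50402094713326
tee_center [([0.579, 0.015, 0.015], 0.74), ([0.377, 0.448, 0.013], 0.71), ([0.769, -0.321, 0.011], 0.5)]
fork_center [([0.578, -0.17, 0.013], 0.59), ([0.664, -0.153, 0.006], 0.5)]
ell_center [([0.578, -0.326, 0.011], 0.71)]
nest_tee [([0.666, -0.075, 0.016], 0.73), ([0.674, -0.241, 0.013], 0.58)]
nest_fork [([0.666, -0.156, 0.007], 0.77)]
nest_ell [([0.672, -0.243, 0.013], 0.78)]
tray_rail_top [([0.7, -0.154, 0.019], 0.89)]
glue_a_center [([0.706, 0.076, 0.096], 0.69)]
jar_black_center [([0.769, -0.019, 0.085], 0.96)]
sand_block_center [([0.68, 0.22, 0.036], 0.86)]
side [ 0.079 -0.781  0.536] [[ 0.864 -0.237  0.444]
 [-0.502 -0.363  0.785]
 [-0.025 -0.901 -0.433]] 456.67321557319957
tee_center [([0.764, -0.329, 0.013], 0.81), ([0.586, -0.013, 0.015], 0.63), ([0.706, 0.06, 0.06], 0.57)]
fork_center [([0.583, -0.175, 0.009], 0.5)]
ell_center []
nest_tee [([0.661, -0.061, 0.012], 0.83)]
nest_fork [([0.667, -0.149, 0.009], 0.98)]
nest_ell [([0.667, -0.241, 0.009], 0.62)]
tray_rail_top [([0.7, -0.183, 0.017], 0.64), ([0.706, 0.059, 0.054], 0.59), ([0.666, -0.152, 0.009], 0.23)]
glue_a_center [([0.707, 0.06, 0.057], 0.61)]
jar_black_center [([0.761, -0.043, 0.052], 0.68)]
sand_block_center [([0.699, -0.181, 0.018], 0.45)]
```

```bash
python3 - <<'E'
import cv2
a=cv2.imread("pics/top0.png"); cv2.imwrite("pics/topc.png",cv2.resize(a[150:350,200:500],(800,533),interpolation=cv2.INTER_CUBIC))
E
cat > proj.py <<'E'
E
python3 - <<'E'
from h import *
im=get_image("top")
def pr(P):
    R=np.array(im["orientation"]);t=np.array(im["position"])
    return cv2.projectPoints(np.array(P,float),cv2.Rodrigues(R.T)[0],-R.T@t,K(im),np.array(im["dist"]))[0][:,0]
print(pr([[.579,0.015,.014],[.578,-.17,.014],[.578,-.326,.014],[.7,-.155,.02],[.522,-.38,.046]]))
E
```

```text
[[330.29137452 237.63037218]
 [397.68509054 239.70561911]
 [454.10247368 241.14153167]
 [392.7745232  195.50431478]
 [477.70134846 260.86876314]]
```

View pics/top0.png

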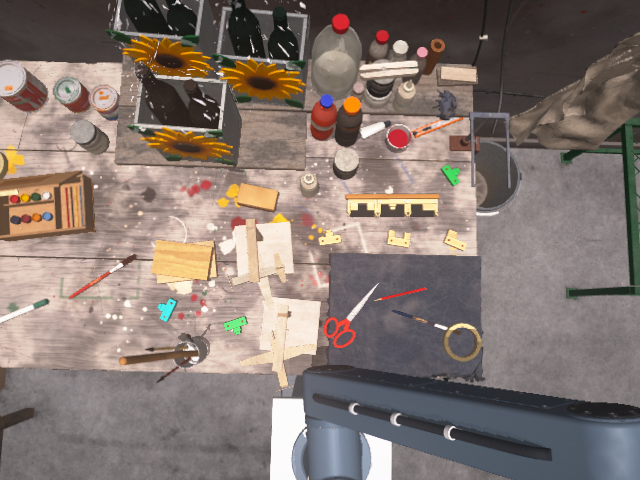

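View pics/side0.png

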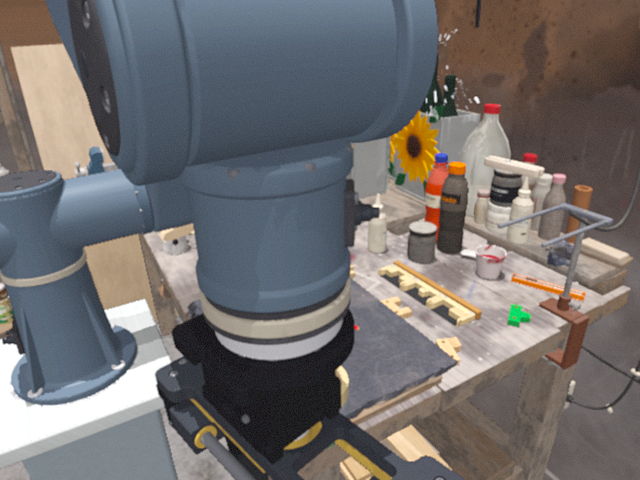

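Top view: three wooden parts at about (330,238), (398,240) and (455,241). The tray is at (393,205), the jar at (346,163) and the glue at (309,183). Green and turquoise look-alikes lie elsewhere. I'm moving over the strip for a wrist view.

Emit:
{"name": "play_rows", "arguments": {
  "targets": [
    [[0.8,0,0],[0,0,0],0],
    [[0.8,0,0],[0,0,0],0],
    [[0.7,0,0],[0,0,0],0],
    [[0,0,0],[0,-0.75,-0.65],0],
    [[0,0,0],[0,-0.75,-0.65],0],
    [[0,0,0],[0,-0.75,-0.65],0],
    [[0,0,0],[0,-0.75,-0.65],0],
    [[0,0,0],[0,-0.75,-0.65],0]
  ]
}}

```text
time_s: 1.82
position: [0.2804, -0.4613, 0.4036]
eef_rot: [[-0.001, -0.025, -1.0], [-0.01, -1.0, 0.025], [-1.0, 0.01, 0.001]]
contact_force: [1.4, -0.5, -0.3]
opening: 0.0871
```

Emit:
{"name": "play_rows", "arguments": {
  "targets": [
    [[0,0,0],[0,-0.75,-0.65],0],
    [[0,0,0],[0,-0.75,-0.65],0],
    [[0,0,0],[0,-0.75,-0.65],0],
    [[0,0,0],[0,-0.75,-0.65],0],
    [[0,0,0],[0,-0.75,-0.65],0],
    [[0,0,0],[0,-0.75,-0.65],0],
    [[0,0,0],[0,-0.75,-0.65],0],
    [[0,0,0],[0,-0.75,-0.65],0]
  ]
}}

```text
time_s: 2.48
position: [0.5026, -0.2142, 0.4028]
eef_rot: [[0.002, -0.028, -1.0], [-0.014, -1.0, 0.028], [-1.0, 0.014, -0.003]]
contact_force: [0.4, -0.3, 0.2]
opening: 0.0871
```

```bash
python3 - <<'E'
from h import *
np.set_printoptions(precision=3,suppress=True)
s=ctrl.get_state();print(s["time_s"],s["position"],s["eef_rot"],s["q"])
im=get_image("wrist");save(im,"w1.png");print(im["position"],im["orientation"],im["fx"])
for n in "tee_center fork_center ell_center nest_tee nest_fork nest_ell tray_rail_top".split():
    print(n,[(w(r["point"],im).round(3).tolist(),round(r["confidence"],2)) for r in models.look_for(n,im)][:3])
E
```

```text
2.4833 [ 0.503 -0.214  0.403] [[ 0.002 -0.028 -1.   ]
 [-0.014 -1.     0.028]
 [-1.     0.014 -0.003]] [-0.605  0.423  1.635 -0.011  1.073  0.999]
[ 0.572 -0.216  0.382] [[-0.028 -0.969 -0.246]
 [-1.     0.031 -0.007]
 [ 0.014  0.246 -0.969]] 402.6058034075662
tee_center [([0.58, 0.018, 0.007], 0.62)]
fork_center [([0.584, -0.173, 0.014], 0.81), ([0.696, -0.056, 0.017], 0.71)]
ell_center [([0.58, -0.328, 0.011], 0.58)]
nest_tee [([0.667, -0.068, 0.011], 0.81)]
nest_fork [([0.669, -0.157, 0.006], 0.91)]
nest_ell [([0.669, -0.235, 0.005], 0.68)]
tray_rail_top [([0.694, -0.056, 0.013], 0.95)]
```

View pics/w1.png

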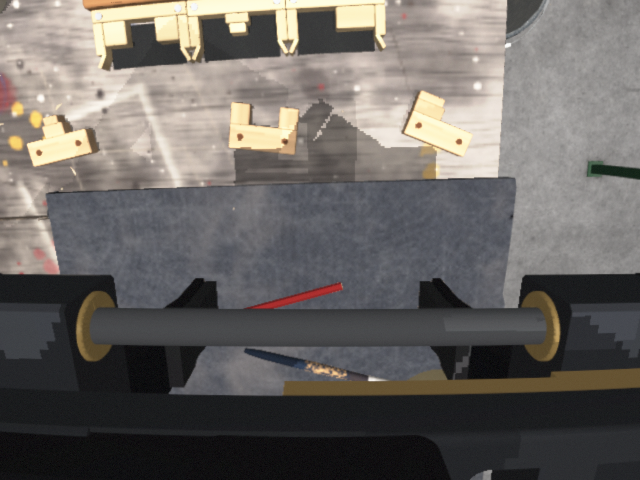

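The wrist view shows the T at (60,142), the U at (264,130) and the L at (438,124). The nests are, left to right, tee (145,45), fork (238,35) and ell (335,30). Next I'll fit the part poses by silhouette and take a closer crop of the tray.

```bash
cat >> h.py <<'E'
from scipy.optimize import minimize
def pr(P,im):
    R=np.array(im["orientation"]);t=np.array(im["position"])
    return cv2.projectPoints(np.array(P,float),cv2.Rodrigues(R.T)[0],-R.T@t,K(im),np.array(im["dist"]))[0][:,0]
O={"tee":[(-20,-30),(2,-30),(2,-10),(13,-10),(13,-7),(20,-7),(20,7),(13,7),(13,10),(2,10),(2,30),(-20,30)],
"fork":[(-20,-30),(20,-30),(20,-13),(2,-13),(2,13),(20,13),(20,30),(-20,30)],
"ell":[(-20,-30),(2,-30),(2,3),(13,3),(13,6),(20,6),(20,30),(-20,30)]}
def poly(n,p,z):
    c,s=np.cos(p[2]),np.sin(p[2]);q=np.array(O[n])/1000@np.array([[c,s],[-s,c]])+p[:2]
    return np.c_[q,np.full(len(q),z)]
def fitpart(n,im,x0=None):
    r=models.silhouettes(n+"_center",im)
    L=models.look_for(n+"_center",im)
    if x0 is None: x0=w(L[0]["point"],im)[:2]
    u=pr([[x0[0],x0[1],.014]],im)[0]
    r=min(r,key=lambda e:np.hypot(*(np.argwhere(e["region"]).mean(0)[::-1]-u)))["region"].astype(np.uint8)
    g=cv2.GaussianBlur(r.astype(np.float32),(0,0),1)
    def cost(p):
        m=np.zeros(r.shape,np.uint8)
        a=poly(n,p,.014);b=poly(n,p,0.)
        for k in range(4):
            t=k/3; cv2.fillPoly(m,[np.round(pr(a*(1-t)+b*t,im)*16).astype(np.int32)],1,shift=4)
        m=cv2.GaussianBlur(m.astype(np.float32),(0,0),1)
        return float(((m-g)**2).sum()/g.sum())
    best=None
    for y in np.arange(-.6,.61,.15):
        o=minimize(cost,[*x0[:2],y],method="Nelder-Mead",options=dict(initial_simplex=[[x0[0]+a,x0[1]+b,y+c] for a,b,c in((0,0,0),(.01,0,.05),(0,.01,.05),(-.005,-.005,-.1))],maxiter=120))
        if best is None or o.fun<best.fun: best=o
    return best.x,best.fun
E
python3 - <<'E'
from h import *
np.set_printoptions(precision=4,suppress=True)
im=get_image("wrist")
for n in O: print(n,*fitpart(n,im))
a=im["pixels"][0:80,80:400,::-1]
cv2.imwrite("pics/tray.png",cv2.resize(a,(800,200),interpolation=cv2.INTER_CUBIC))
for z in(0.,.014): print(z,pix2plane([[103,68],[190,58],[285,52],[383,46]],im,z))
E
```

```text
tee [0.5855 0.0172 0.1862] 0.01886233687400818
fork [ 0.5848 -0.1736 -0.1489] 0.019181132316589355
ell [ 0.5853 -0.3341 -0.3669] 0.01695387437939644
0.0 [[ 0.6433 -0.0327  0.    ]
 [ 0.6473 -0.1134  0.    ]
 [ 0.6488 -0.1983  0.    ]
 [ 0.6518 -0.2854 -0.    ]]
0.014 [[ 0.6406 -0.0396  0.014 ]
 [ 0.6444 -0.1173  0.014 ]
 [ 0.6459 -0.1991  0.014 ]
 [ 0.6488 -0.283   0.014 ]]
```

View pics/tray.png

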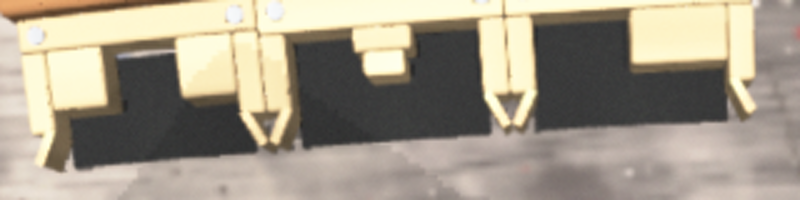

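```bash
cat > go.py <<'E'
import sys,numpy as np
from scipy.spatial.transform import Rotation as Ro
from rig import ctrl
np.set_printoptions(precision=3,suppress=True)
x,y,z,yaw=map(float,sys.argv[1:5])   # hold-point xy, fingertip z, part yaw
s=ctrl.get_state();R=np.array(s["eef_rot"]);c,n=np.cos(yaw),np.sin(yaw)
T=np.array([[0,n,-c],[0,-c,-n],[-1,0,0.]])
rv=Ro.from_matrix(R.T@T).as_rotvec()
p=np.array([x,y,z+.182]);d=p-s["position"]
print("t",s["time_s"],"pos",s["position"],"yaw",np.arctan2(-R[1,2],-R[0,2]),"F",s["contact_force"],"op",s["opening"])
print("turn",np.degrees(rv)/6,"shift(after turn)",T.T@d/.04)
E
python3 - <<'E'
from h import *
np.set_printoptions(precision=4,suppress=True)
im=get_image("wrist")
print(pix2plane([[110,66.8],[371.2,48.4],[186,58],[283.2,51.2]],im,0))
c=lambda u,v:(u/2.5+80,v/2.5)
print(pix2plane([c(20,27),c(755,-1),c(240,-0),c(257,110),c(500,100),c(250,30)],im,.014))
E
python3 - <<'E'
import numpy as np
a=.186;print(.5855-.013*np.cos(a),.0172-.013*np.sin(a))
E
python3 go.py .5727 .0148 .06 .186
```

```text
[[ 0.6444 -0.0383  0.    ]
 [ 0.6507 -0.2739  0.    ]
 [ 0.648  -0.1087  0.    ]
 [ 0.6503 -0.1957  0.    ]]
[[ 0.6889 -0.0305  0.014 ]
 [ 0.6869 -0.2813  0.014 ]
 [ 0.6924 -0.108   0.014 ]
 [ 0.6567 -0.1109  0.014 ]
 [ 0.6565 -0.1943  0.014 ]
 [ 0.6826 -0.1107  0.014 ]]
0.5727242264354294 0.014795918090659334
t 3.2833 pos [ 0.501 -0.216  0.403] yaw -0.029002336529474763 F [ 0.078 -0.156 -0.01 ] op 0.08648317807685749
turn [-2.053 -0.008 -0.129] shift(after turn) [ 4.014 -5.348 -2.822]
```

Emit:
{"name": "play_rows", "arguments": {
  "targets": [
    [[-0.7,0,-0.05],[0,0,0],0],
    [[-0.7,0,-0.05],[0,0,0],0],
    [[-0.65,0,0],[0,0,0],0],
    [[0,0,0],[0.4,-0.8,-0.4],0],
    [[0,0,0],[0.4,-0.8,-0.4],0],
    [[0,0,0],[0.4,-0.8,-0.4],0],
    [[0,0,0],[0.4,-0.8,-0.4],0],
    [[0,0,0],[0.4,-0.8,-0.4],0]
  ]
}}

```text
time_s: 3.95
position: [0.5532, -0.0487, 0.3237]
eef_rot: [[0.016, 0.18, -0.983], [-0.014, -0.983, -0.18], [-1.0, 0.016, -0.013]]
contact_force: [0.9, 0.7, -0.4]
opening: 0.087
```

Emit:
{"name": "play_rows", "arguments": {
  "targets": [
    [[0,0,0],[0.5,-0.7,-0.4],0],
    [[0,0,0],[0.5,-0.6,-0.3],0],
    [[0,0,0],[0.5,0,0],0],
    [[0,0,0],[0,0,0],0]
  ]
}}

```text
time_s: 4.28
position: [0.5735, 0.0168, 0.2585]
eef_rot: [[0.015, 0.188, -0.982], [-0.011, -0.982, -0.189], [-1.0, 0.014, -0.012]]
contact_force: [-0.3, -0.3, -0.2]
opening: 0.0873
```

```bash
python3 go.py .5727 .0148 .003 .186; python3 - <<'E'
from h import *
np.set_printoptions(precision=4,suppress=True)
im=get_image("wrist");save(im,"w2.png")
print(fitpart("tee",im,[.5855,.0172]))
E
```

```text
t 4.2833 pos [0.574 0.017 0.258] yaw 0.18969854543230988 F [-0.346 -0.284 -0.19 ] op 0.08726640098120791
turn [ 0.034 -0.118 -0.134] shift(after turn) [1.837 0.046 0.03 ]
(array([0.5857, 0.018 , 0.1751]), np.float64(0.029344342648983))
```

View pics/w2.png

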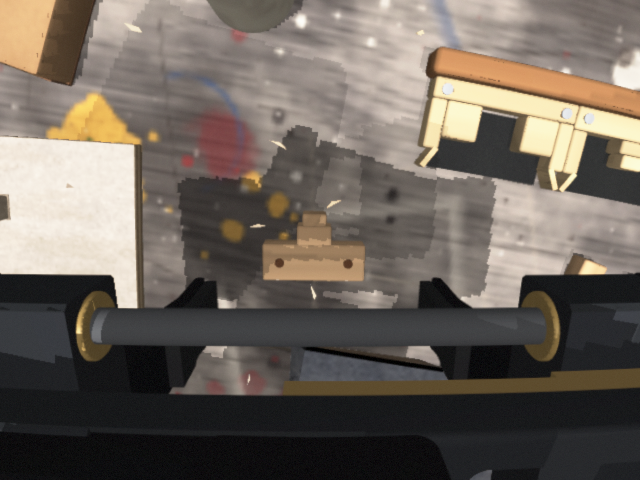

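The T sits centred between the fingers at (314,245), and the tray is at upper right. Descending and gripping its sides.

Emit:
{"name": "play_rows", "arguments": {
  "targets": [
    [[0,-0.1,-0.15],[0,0,0],0],
    [[0,0,0],[0.6,0.05,0.0],0],
    [[0,0,0],[0.6,0,0],0],
    [[0,0,0],[0.6,0,0],0],
    [[0,0,0],[0,0,0],120],
    [[0,0,0],[0,0,0],120],
    [[0,0,0],[0,0,0],120],
    [[0,0,0],[0,0,0],120]
  ]
}}

```text
time_s: 5.1
position: [0.5818, 0.0042, 0.2024]
eef_rot: [[0.031, 0.174, -0.984], [-0.001, -0.985, -0.174], [-1.0, 0.006, -0.03]]
contact_force: [0.6, -1.2, 0.1]
opening: 0.068
```

```bash
python3 go.py .61 -.066 .003 0.02
```

```text
t 5.1 pos [0.582 0.004 0.202] yaw 0.1750935065710809 F [ 0.572 -1.19   0.092] op 0.06797993594012196
turn [ 1.48  -0.293 -0.036] shift(after turn) [ 0.436  1.768 -0.671]
```

Emit:
{"name": "play_rows", "arguments": {
  "targets": [
    [[0,0,0],[0,0,0],0]
  ]
}}

```text
time_s: 5.18
position: [0.5822, 0.0038, 0.204]
eef_rot: [[0.033, 0.174, -0.984], [-0.001, -0.985, -0.174], [-0.999, 0.007, -0.033]]
contact_force: [-0.1, 0.5, -0.1]
opening: 0.07
```

Emit:
{"name": "play_rows", "arguments": {
  "targets": [
    [[0,0,0],[0,0,0],0],
    [[0,0,0],[0,0,0],0]
  ]
}}

```text
time_s: 5.35
position: [0.5829, 0.0035, 0.2065]
eef_rot: [[0.038, 0.173, -0.984], [-0.002, -0.985, -0.174], [-0.999, 0.008, -0.037]]
contact_force: [-1.1, -0.7, 0.4]
opening: 0.0808
```

```bash
python3 go.py .5727 .0148 .003 .18
```

```text
t 5.35 pos [0.583 0.004 0.207] yaw 0.17456286882450414 F [-1.124 -0.733  0.405] op 0.08075546038241943
turn [-0.053 -0.35  -0.081] shift(after turn) [ 0.538 -0.323  0.2  ]
```

Emit:
{"name": "play_rows", "arguments": {
  "targets": [
    [[-0.05,-0.35,-0.1],[0,-0.32,0.2],0],
    [[0,-0.05,0],[0.4,0,0],0],
    [[0,0,0],[0.05,0,0],0]
  ]
}}

```text
time_s: 5.6
position: [0.5739, 0.0149, 0.1909]
eef_rot: [[-0.0, 0.179, -0.984], [-0.0, -0.984, -0.179], [-1.0, -0.0, 0.0]]
contact_force: [-0.8, -0.2, -0.7]
opening: 0.0863
```

```bash
python3 go.py .5727 .0148 .003 .18
```

```text
t 5.6 pos [0.574 0.015 0.191] yaw 0.17970937357425806 F [-0.784 -0.155 -0.697] op 0.08633343405875087
turn [-0.003  0.004  0.001] shift(after turn) [ 0.148 -0.002  0.029]
```

Emit:
{"name": "play_rows", "arguments": {
  "targets": [
    [[0,0,0],[0.18,0,0.03],0],
    [[0,0,0],[0.03,0,0],120],
    [[0,0,0],[0.03,0,0],120],
    [[0,0,0],[0.03,0,0],120],
    [[0,0,0],[0.03,0,0],120],
    [[0,0,0],[0.03,0,0],120]
  ]
}}

```text
time_s: 6.1
position: [0.5743, 0.0152, 0.1826]
eef_rot: [[0.006, 0.178, -0.984], [0.001, -0.984, -0.178], [-1.0, 0.0, -0.006]]
contact_force: [-1.1, 1.7, 6.1]
opening: 0.0614
```

```bash
python3 go.py .61 -.068 .003 0.02
```

```text
t 6.1 pos [0.574 0.015 0.183] yaw 0.1789602086910419 F [-1.054  1.715  6.114] op 0.061433630458550575
turn [ 1.518 -0.059  0.   ] shift(after turn) [-0.059  2.098 -0.852]
```

Emit:
{"name": "play_rows", "arguments": {
  "targets": [
    [[0.5,-0.02,0],[0.02,0,0],130],
    [[0.5,-0.02,0],[0.02,0,0],130],
    [[0.5,-0.02,0],[0.02,0,0],130],
    [[0,-0.02,0],[0.02,0.5,-0.1],130],
    [[0,-0.02,0],[0.02,0.5,-0.1],130],
    [[0,-0.02,0],[0.02,0.5,-0.1],130]
  ]
}}

```text
time_s: 6.6
position: [0.5875, -0.0412, 0.1828]
eef_rot: [[-0.004, 0.019, -1.0], [0.003, -1.0, -0.019], [-1.0, -0.003, 0.003]]
contact_force: [-1.4, 1.5, 4.3]
opening: 0.0598
```

```bash
python3 go.py .61 -.068 .003 0.02;  python3 - <<'E'
from h import *
np.set_printoptions(precision=4,suppress=True)
im=get_image("wrist");save(im,"w3.png")
E
```

```text
t 6.6 pos [ 0.588 -0.041  0.183] yaw 0.019323291232671208 F [-1.443  1.55   4.324] op 0.05984400522641737
turn [-0.007  0.033  0.029] shift(after turn) [-0.055  0.682 -0.548]
```

View pics/w3.png

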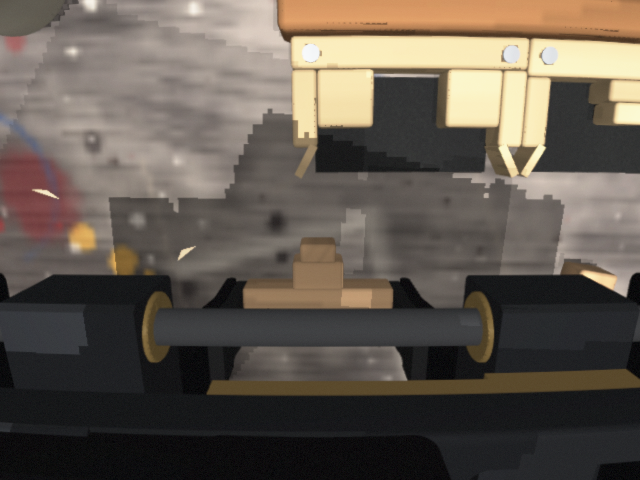

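The T is held square at (318,280). The tee nest mouth spans (300–515,175) and its pocket is at x 373–440. The sheet's front edge is level, so the tool yaw matches the tray.

```bash
python3 - <<'E'
from h import *
np.set_printoptions(precision=4,suppress=True)
im=get_image("wrist")
print(pix2plane([[373,97],[440,97],[303,150],[505,150],[294,70],[530,70],[293,40],[640,36]],im,.014))
print("bench",pix2plane([[316,171],[487,171],[297,177],[517,176]],im,0))
print("stem",pix2plane([[302,240],[335,240],[244,284],[392,284]],im,.014), ctrl.get_state()["position"])
E
```

```text
[[ 0.6741 -0.0633  0.014 ]
 [ 0.6748 -0.087   0.014 ]
 [ 0.6553 -0.0389  0.014 ]
 [ 0.6572 -0.1127  0.014 ]
 [ 0.6826 -0.0355  0.014 ]
 [ 0.6853 -0.1188  0.014 ]
 [ 0.6924 -0.0351  0.014 ]
 [ 0.6998 -0.1596  0.014 ]]
bench [[ 0.6469 -0.0437  0.    ]
 [ 0.6485 -0.1127  0.    ]
 [ 0.6444 -0.0361  0.    ]
 [ 0.6469 -0.1254  0.    ]]
stem [[ 0.622  -0.0388  0.014 ]
 [ 0.6222 -0.0513  0.014 ]
 [ 0.6039 -0.0162  0.014 ]
 [ 0.6048 -0.0741  0.014 ]] [ 0.5889 -0.044   0.1827]
```

Emit:
{"name": "play_rows", "arguments": {
  "targets": [
    [[0,0,0],[0.02,0.4,0],130],
    [[0,0,0],[0.02,0.37,0],130],
    [[0,0,0],[0.02,0,-0.3],130],
    [[0,0,0],[0.02,0,-0.3],130],
    [[0,0,0],[0.02,0,-0.3],130]
  ]
}}

```text
time_s: 7.12
position: [0.6191, -0.0715, 0.1829]
eef_rot: [[-0.019, 0.013, -1.0], [0.007, -1.0, -0.013], [-1.0, -0.007, 0.019]]
contact_force: [-7.6, -0.1, 11.9]
opening: 0.0595
```

```bash
python3 go.py .629 -.0755 .002 0.022;  python3 - <<'E'
from h import *
np.set_printoptions(precision=4,suppress=True)
im=get_image("wrist");save(im,"w4.png")
E
```

```text
t 7.1167 pos [ 0.619 -0.072  0.183] yaw 0.013228511608101895 F [-7.601 -0.054 11.869] op 0.05954789503489148
turn [-0.084  0.184  0.071] shift(after turn) [-0.027  0.105 -0.244]
```

View pics/w4.png

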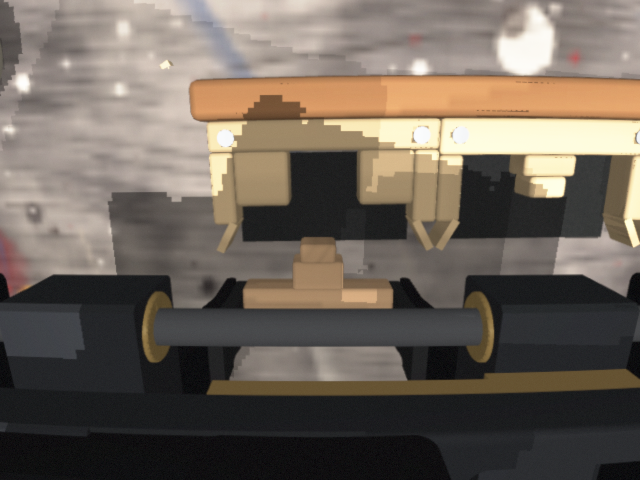

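The stem is centred at x=318 and the pocket at about 325, so I'm nudging right and on to the mouth.

Emit:
{"name": "play_rows", "arguments": {
  "targets": [
    [[-0.08,0.18,0.05],[-0.02,0.06,-0.05],130],
    [[0,0,0],[0,0.05,-0.2],130],
    [[0,0,0],[0,0,-0.2],130]
  ]
}}

```text
time_s: 7.42
position: [0.6354, -0.0735, 0.183]
eef_rot: [[-0.011, 0.024, -1.0], [0.004, -1.0, -0.024], [-1.0, -0.004, 0.011]]
contact_force: [-21.6, -7.8, 19.6]
opening: 0.0598
```

```bash
python3 go.py .632 -.0755 .002 0.022;  python3 - <<'E'
from h import *
im=get_image("wrist")
np.set_printoptions(precision=4,suppress=True)
print(fitpart("tee",im,[.646,-.075]))
E
```

```text
t 7.4167 pos [ 0.635 -0.073  0.183] yaw 0.023980528719048853 F [-21.643  -7.803  19.611] op 0.059824929343338655
turn [0.019 0.104 0.042] shift(after turn) [-0.026  0.049  0.087]
(array([ 0.6458, -0.0724,  0.0241]), np.float64(0.7422593832015991))
```

Emit:
{"name": "play_rows", "arguments": {
  "targets": [
    [[0,0.05,0],[-0.03,0,0.05],60],
    [[0,0.05,0],[-0.02,0,0],60],
    [[0,0,0],[-0.4,0,0],60],
    [[0,0,0],[-0.4,0,0],60],
    [[0,0,0],[0,0,0.4],190],
    [[0,0,0],[0,0,0.45],190],
    [[0,0,0],[0,0,0],190],
    [[0,0,0],[0,0,0],190]
  ]
}}

```text
time_s: 8.23
position: [0.6014, -0.0739, 0.2167]
eef_rot: [[0.006, 0.024, -1.0], [0.004, -1.0, -0.024], [-1.0, -0.004, -0.006]]
contact_force: [0.4, 0.1, 0.9]
opening: 0.0475
```

```bash
python3 go.py .600 -.0755 .003 0.022;  python3 - <<'E'
from h import *
im=get_image("wrist");save(im,"w5.png")
E
```

```text
t 8.2333 pos [ 0.601 -0.074  0.217] yaw 0.0243929670422373 F [0.443 0.108 0.926] op 0.047531137586234055
turn [ 0.023 -0.06   0.036] shift(after turn) [0.794 0.039 0.036]
```

View pics/w5.png

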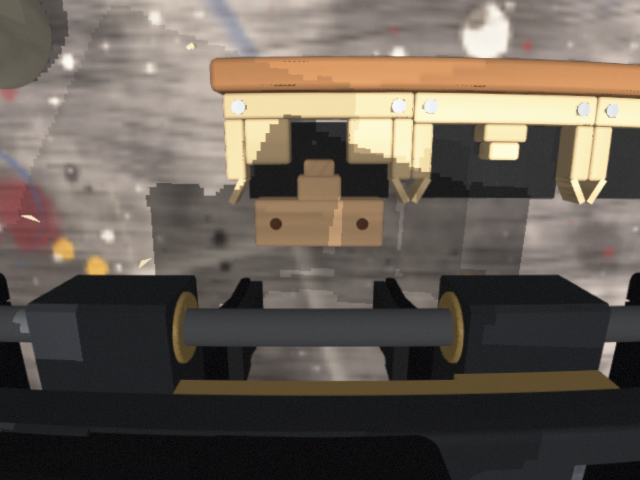

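The T stands square in the mouth, its stem at (319,175) aligned with the pocket. Lowering behind it and pushing.

Emit:
{"name": "play_rows", "arguments": {
  "targets": [
    [[0,-0.05,0.03],[0.4,0.03,0.03],190],
    [[0,0,0],[0.4,0,0],190],
    [[0,0,0],[0.03,0,0],190],
    [[0,0,0],[0.03,0,-0.2],190],
    [[0,0,0],[0.03,0,-0.2],190]
  ]
}}

```text
time_s: 8.7
position: [0.6159, -0.0746, 0.1825]
eef_rot: [[-0.017, 0.029, -0.999], [0.001, -1.0, -0.029], [-1.0, -0.002, 0.017]]
contact_force: [-18.3, -5.0, 27.3]
opening: 0.023
```

```bash
python3 go.py .632 -.0745 .004 0.022
```

```text
t 8.7 pos [ 0.616 -0.075  0.183] yaw 0.029022128728949773 F [-18.331  -5.009  27.253] op 0.02297617551774615
turn [0.067 0.16  0.014] shift(after turn) [-0.087  0.005 -0.402]
```

Pressing the bench too much; raise a bit and continue.

Emit:
{"name": "play_rows", "arguments": {
  "targets": [
    [[0.05,0.16,0],[-0.1,0,0],190],
    [[0,0,0],[-0.02,0,-0.15],190],
    [[0,0,0],[0,0,-0.2],190],
    [[0,0,0],[0,0,-0.15],190]
  ]
}}

```text
time_s: 9.03
position: [0.6325, -0.0744, 0.1887]
eef_rot: [[-0.028, 0.029, -0.999], [0.002, -1.0, -0.029], [-1.0, -0.003, 0.028]]
contact_force: [-18.3, -6.3, 14.1]
opening: 0.0224
```

```bash
python3 go.py .632 -.0745 .004 0.022
```

```text
t 9.0333 pos [ 0.633 -0.074  0.189] yaw 0.028625015300448874 F [-18.346  -6.295  14.106] op 0.022388607830812195
turn [0.063 0.265 0.029] shift(after turn) [0.066 0.003 0.013]
```

Emit:
{"name": "play_rows", "arguments": {
  "targets": [
    [[0.03,0.15,0],[0.03,0,-0.05],190],
    [[0,0.1,0],[0,0,-0.12],190],
    [[0,0,0],[0.0,0,-0.12],190]
  ]
}}

```text
time_s: 9.28
position: [0.6354, -0.0741, 0.1862]
eef_rot: [[-0.046, 0.031, -0.998], [0.006, -0.999, -0.031], [-0.999, -0.007, 0.045]]
contact_force: [-9.2, -2.4, 6.7]
opening: 0.0223
```

```bash
python3 go.py .632 -.0745 .004 0.022; python3 - <<'E'
from h import *
im=get_image("wrist");save(im,"w6.png")
E
```

```text
t 9.2833 pos [ 0.635 -0.074  0.186] yaw 0.03133717608066742 F [-9.183 -2.414  6.686] op 0.02232548365766256
turn [0.088 0.434 0.069] shift(after turn) [0.005 0.008 0.084]
```

View pics/w6.png

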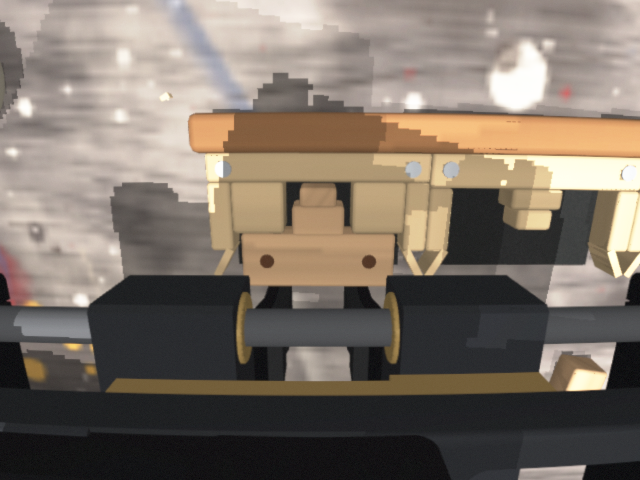

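The T's bar front (row 231) is about at the shoulders (row 232), so it's nearly home. One firmer push to confirm.

Emit:
{"name": "play_rows", "arguments": {
  "targets": [
    [[0.05,0.3,0.03],[0.0,0,-0.1],190],
    [[0,0.1,0],[0,0,-0.15],190],
    [[0,0.1,0],[0.0,0,-0.2],190],
    [[0,0.1,0],[0.0,0,-0.2],190]
  ]
}}

```text
time_s: 9.67
position: [0.6407, -0.0734, 0.1828]
eef_rot: [[-0.076, 0.035, -0.996], [0.011, -0.999, -0.036], [-0.997, -0.014, 0.076]]
contact_force: [-20.4, -6.3, 17.8]
opening: 0.0223
```

```bash
python3 go.py .632 -.0745 .004 0.022
```

```text
t 9.6667 pos [ 0.641 -0.073  0.183] yaw 0.03637412820774327 F [-20.428  -6.327  17.757] op 0.022282979253417965
turn [0.132 0.725 0.126] shift(after turn) [-0.079  0.022  0.218]
```

Emit:
{"name": "play_rows", "arguments": {
  "targets": [
    [[0,0,0],[-0.05,0,0.35],190],
    [[0.1,0.4,0.05],[-0.3,0,0.3],190],
    [[0,0.3,0.05],[-0.7,0,0.3],100],
    [[0,0,0],[-0.8,0,0.2],0],
    [[0,0,0],[-0.8,0,0],0],
    [[0,0,0],[0,0,0],0]
  ]
}}

```text
time_s: 10.17
position: [0.6008, -0.076, 0.293]
eef_rot: [[-0.001, 0.024, -1.0], [0.003, -1.0, -0.024], [-1.0, -0.003, 0.001]]
contact_force: [0.8, -0.2, 0.7]
opening: 0.0412
```

```bash
python3 go.py .58 -.12 .1 -0.15;python3 - <<'E'
from h import *
np.set_printoptions(precision=4,suppress=True)
im=get_image("wrist");save(im,"w7.png")
print(fitpart("tee",im,[.66,-.074]),fitpart("fork",im,[.585,-.174]))
E
```

```text
t 10.1667 pos [ 0.601 -0.076  0.293] yaw 0.024382141375721835 F [ 0.842 -0.18   0.744] op 0.04123559800476557
turn [1.665 0.007 0.025] shift(after turn) [0.275 1.164 0.35 ]
(array([ 0.6595, -0.0721,  0.0245]), np.float64(0.016902320086956024)) (array([ 0.5863, -0.173 , -0.1443]), np.float64(0.7339597940444946))
```

View pics/w7.png

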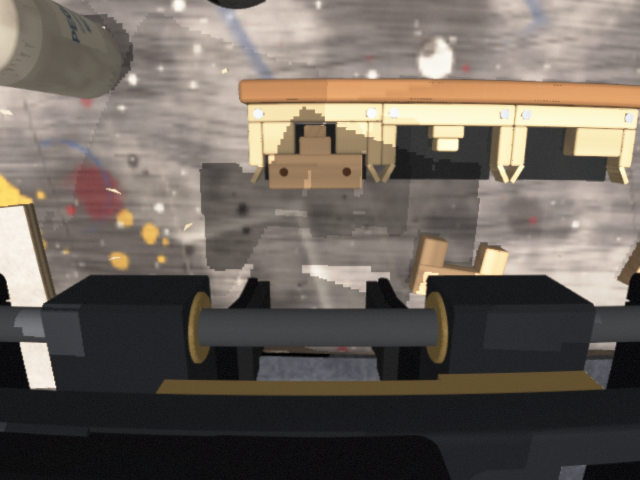

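The T is home: it fits at (0.6595,−0.0721), yaw 0.0245, square against the shoulders (row 153), and it matches the rail. Next, the U.

```bash
python3 go.py .5722 -.1718 .03 -0.149
```

```text
t 10.4167 pos [ 0.598 -0.075  0.285] yaw 0.02472928183943735 F [-0.191 -0.388 -0.994] op 0.060622512347236084
turn [1.658 0.153 0.058] shift(after turn) [1.837 2.482 0.272]
```

Emit:
{"name": "play_rows", "arguments": {
  "targets": [
    [[0.8,0.05,0],[0,0,0],0],
    [[0.8,0.05,0],[0,0,0],0],
    [[0,0.05,0.05],[0.1,0.8,0.1],0],
    [[0,0,0],[0.3,0.8,0.1],0],
    [[0,0,0],[0.4,0.8,0.05],0],
    [[0,0,0],[0.5,0.1,0],0],
    [[0,0,0],[0,0,0],0]
  ]
}}

```text
time_s: 11.0
position: [0.5727, -0.1732, 0.2211]
eef_rot: [[-0.011, -0.146, -0.989], [0.006, -0.989, 0.145], [-1.0, -0.004, 0.012]]
contact_force: [-0.5, 0.5, -0.6]
opening: 0.0865
```

```bash
python3 go.py .5722 -.1718 .004 -0.149
```

```text
t 11.0 pos [ 0.573 -0.173  0.221] yaw -0.14601978593601478 F [-0.459  0.546 -0.641] op 0.08647590303926087
turn [0.028 0.117 0.043] shift(after turn) [ 0.878 -0.033  0.018]
```

Emit:
{"name": "play_rows", "arguments": {
  "targets": [
    [[0.03,0.1,0.04],[0.4,-0.03,0],0],
    [[0,0,0],[0.4,0,0],0],
    [[0,0,0],[0.03,0,0],0]
  ]
}}

```text
time_s: 11.25
position: [0.5727, -0.1722, 0.1841]
eef_rot: [[-0.006, -0.151, -0.989], [0.003, -0.989, 0.151], [-1.0, -0.002, 0.006]]
contact_force: [0.1, -0.1, -0.7]
opening: 0.087
```

```bash
python3 go.py .5722 -.1718 .003 -0.149; python3 - <<'E'
from h import *
im=get_image("wrist");save(im,"w8.png")
E
```

```text
t 11.25 pos [ 0.573 -0.172  0.184] yaw -0.1515049947769771 F [ 0.119 -0.066 -0.665] op 0.08701466173162196
turn [-0.024  0.059  0.02 ] shift(after turn) [-0.023 -0.009  0.013]
```

View pics/w8.png

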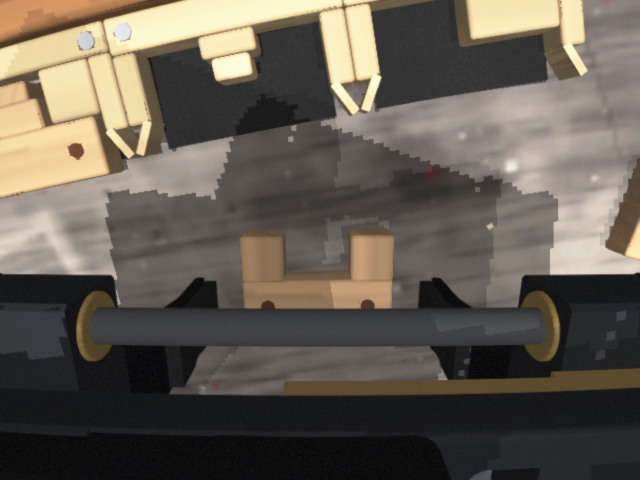

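The U lies square between the fingers at (317,270). That's 11 pictures viewed, so the rest goes by numbers. Gripping.

Emit:
{"name": "play_rows", "arguments": {
  "targets": [
    [[0,0.03,0],[0,0,0],130],
    [[0,0,0],[0.02,0,0],130],
    [[0,0,0],[0.02,0,0],130],
    [[0,0,0],[0.02,0,0],130],
    [[0,0,0],[0.02,0,0],130]
  ]
}}

```text
time_s: 11.72
position: [0.5746, -0.1703, 0.1844]
eef_rot: [[0.001, -0.147, -0.989], [0.001, -0.989, 0.147], [-1.0, -0.001, -0.001]]
contact_force: [-0.0, -0.4, -0.0]
opening: 0.0616
```

```bash
python3 go.py .59 -.158 .002 0.0245
```

```text
t 11.7167 pos [ 0.575 -0.17   0.184] yaw -0.14795045345507285 F [-0.004 -0.395 -0.038] op 0.06161898019695303
turn [-1.647 -0.012  0.009] shift(after turn) [ 0.01  -0.299 -0.394]
```

Emit:
{"name": "play_rows", "arguments": {
  "targets": [
    [[0,0,0],[0.02,0,0],130],
    [[-0.55,0,0],[0.02,0,0],130],
    [[-0.55,0,0],[0.02,0,0],130],
    [[-0.55,0,0],[0.02,0,0],130],
    [[0,0,0],[0.02,-0.15,-0.1],130],
    [[0,0,0],[0.02,-0.15,-0.1],130]
  ]
}}

```text
time_s: 12.22
position: [0.584, -0.1593, 0.1845]
eef_rot: [[0.009, 0.029, -1.0], [-0.003, -1.0, -0.029], [-1.0, 0.004, -0.009]]
contact_force: [-0.9, -2.3, 5.0]
opening: 0.0598
```

```bash
python3 go.py .632 -.157 .002 0.0245
```

```text
t 12.2167 pos [ 0.584 -0.159  0.184] yaw 0.029139230496685282 F [-0.933 -2.3    5.013] op 0.05980080153611063
turn [ 0.044 -0.088 -0.035] shift(after turn) [ 0.012 -0.029 -1.202]
```

Emit:
{"name": "play_rows", "arguments": {
  "targets": [
    [[0.04,-0.08,-0.03],[0.02,-0.03,-0.2],130],
    [[0,0,0],[0.02,0,-0.3],130],
    [[0,0,0],[0.02,0,-0.3],130]
  ]
}}

```text
time_s: 12.47
position: [0.6146, -0.1547, 0.1844]
eef_rot: [[-0.009, 0.023, -1.0], [0.002, -1.0, -0.023], [-1.0, -0.002, 0.009]]
contact_force: [-3.5, -0.1, 8.0]
opening: 0.0599
```

```bash
python3 go.py .632 -.157 .002 0.0245; python3 - <<'E'
from h import *
np.set_printoptions(precision=4,suppress=True)
im=get_image("wrist");save(im,"w9.png")
print(fitpart("fork",im,[.627,-.157]))
for r in models.look_for("nest_fork",im)[:2]: print(w(r["point"],im),r["confidence"])
E
```

```text
t 12.4667 pos [ 0.615 -0.155  0.184] yaw 0.02262008399784443 F [-3.453 -0.1    7.984] op 0.05991357045302367
turn [-0.018  0.086  0.017] shift(after turn) [ 0.009  0.069 -0.434]
(array([ 0.626 , -0.1542,  0.0136]), np.float64(0.4540909230709076))
[ 0.6736 -0.1601  0.0133] 0.7
```

Emit:
{"name": "play_rows", "arguments": {
  "targets": [
    [[-0.02,0.1,0.02],[0,0.08,-0.1],130],
    [[0,0,0],[0,0,-0.2],130],
    [[0,0,0],[0,0,-0.12],130]
  ]
}}

```text
time_s: 12.92
position: [0.6307, -0.156, 0.1844]
eef_rot: [[-0.001, 0.024, -1.0], [0.002, -1.0, -0.024], [-1.0, -0.002, 0.001]]
contact_force: [-2.3, -1.3, 5.5]
opening: 0.0598
```

```bash
python3 go.py .632 -.157 .002 0.0245
```

```text
t 12.9167 pos [ 0.631 -0.156  0.184] yaw 0.024052857979107976 F [-2.272 -1.255  5.517] op 0.05976848456702161
turn [-0.004  0.006  0.015] shift(after turn) [ 0.009  0.025 -0.031]
```

Emit:
{"name": "play_rows", "arguments": {
  "targets": [
    [[0,0,0],[-0.02,0,0],70],
    [[0,0,0],[-0.02,0,0.05],70],
    [[0,0,0],[-0.4,0,0],70],
    [[0,0,0],[-0.4,0,0],70],
    [[0,0,0],[0,0,0.4],190],
    [[0,0,0],[0,0,0.45],190],
    [[0,0,0],[0,0,0],190],
    [[0,0,0],[0,0,0],190]
  ]
}}

```text
time_s: 13.58
position: [0.5934, -0.1555, 0.2147]
eef_rot: [[-0.005, 0.023, -1.0], [0.004, -1.0, -0.023], [-1.0, -0.005, 0.005]]
contact_force: [-1.0, 0.5, -0.3]
opening: 0.0437
```

```bash
python3 go.py .600 -.1575 .005 0.0245;  python3 - <<'E'
from h import *
np.set_printoptions(precision=4,suppress=True)
im=get_image("wrist");save(im,"w10.png")
print(fitpart("fork",im,[.645,-.157]),fitpart("tee",im,[.6595,-.072]))
E
```

```text
t 13.5833 pos [ 0.593 -0.155  0.215] yaw 0.022691040006953992 F [-0.97   0.461 -0.279] op 0.04367768040311025
turn [-0.017  0.045  0.043] shift(after turn) [ 0.693  0.055 -0.165]
(array([ 0.6434, -0.1553,  0.029 ]), np.float64(0.017994560301303864)) (array([ 0.6597, -0.0725,  0.0382]), np.float64(0.03396796062588692))
```

Emit:
{"name": "play_rows", "arguments": {
  "targets": [
    [[0,0.05,0.03],[0.35,0.03,0],190],
    [[0,0,0],[0.3,0,0],190],
    [[0,0,0],[0.0,0,-0.2],190],
    [[0,0,0],[0.0,0,-0.2],190],
    [[0,0,0],[0,0,-0.2],190]
  ]
}}

```text
time_s: 14.25
position: [0.6207, -0.156, 0.1869]
eef_rot: [[0.0, 0.024, -1.0], [0.001, -1.0, -0.024], [-1.0, -0.001, -0.0]]
contact_force: [-0.5, 0.4, -0.3]
opening: 0.0224
```

```bash
python3 go.py .632 -.157 .005 0.0245
```

```text
t 14.25 pos [ 0.621 -0.156  0.187] yaw 0.02353652816365444 F [-0.499  0.4   -0.269] op 0.022437273562706105
turn [-0.009 -0.002  0.014] shift(after turn) [-0.003  0.033 -0.283]
```

Emit:
{"name": "play_rows", "arguments": {
  "targets": [
    [[0,0,0],[0,0,-0.12],190],
    [[0,0,0],[0,0,-0.12],190],
    [[0,0,0],[0,0,-0.12],190],
    [[0,0,0],[0,0,-0.1],190]
  ]
}}

```text
time_s: 14.58
position: [0.6351, -0.156, 0.1871]
eef_rot: [[-0.03, 0.031, -0.999], [0.002, -1.0, -0.031], [-1.0, -0.003, 0.03]]
contact_force: [-7.0, -3.0, 3.8]
opening: 0.0222
```

```bash
python3 go.py .632 -.157 .005 0.0245
```

```text
t 14.5833 pos [ 0.635 -0.156  0.187] yaw 0.03146726475903835 F [-6.993 -2.996  3.842] op 0.022220313250738727
turn [0.066 0.288 0.027] shift(after turn) [0.002 0.023 0.079]
```

Tips now at about 0.6297. One firmer push, then check that they stay put.

Emit:
{"name": "play_rows", "arguments": {
  "targets": [
    [[0.05,0.2,0.03],[0,0,-0.12],190],
    [[0,0.1,0],[0,0,-0.15],190],
    [[0,0.1,0],[0,0,-0.15],190]
  ]
}}

```text
time_s: 14.83
position: [0.6381, -0.1563, 0.1868]
eef_rot: [[-0.046, 0.034, -0.998], [0.005, -0.999, -0.035], [-0.999, -0.006, 0.046]]
contact_force: [-17.1, -5.2, 11.3]
opening: 0.0223
```

```bash
python3 go.py .632 -.157 .005 0.0245
```

```text
t 14.8333 pos [ 0.638 -0.156  0.187] yaw 0.03471122547432717 F [-17.113  -5.159  11.347] op 0.022267069772184254
turn [0.096 0.439 0.059] shift(after turn) [-0.006  0.013  0.152]
```

Emit:
{"name": "play_rows", "arguments": {
  "targets": [
    [[0,0,0],[-0.05,0,0.35],190],
    [[0.1,0.3,0.05],[-0.3,0,0.3],190],
    [[0,0.3,0.05],[-0.7,0,0.3],100],
    [[0,0,0],[-0.8,0,0.2],0],
    [[0,0,0],[-0.8,0,0],0],
    [[0,0,0],[0,0,0],0]
  ]
}}

```text
time_s: 15.33
position: [0.5909, -0.1581, 0.298]
eef_rot: [[0.014, 0.023, -1.0], [-0.003, -1.0, -0.023], [-1.0, 0.004, -0.014]]
contact_force: [0.2, -1.0, 0.5]
opening: 0.0414
```

```bash
python3 - <<'E'
from h import *
np.set_printoptions(precision=4,suppress=True)
im=get_image("wrist");save(im,"w11.png")
print(fitpart("fork",im,[.66,-.157]),fitpart("tee",im,[.6595,-.072]),fitpart("ell",im,[.5853,-.3341]))
E
python3 go.py .5732 -.3294 .05 -.367
```

```text
(array([ 0.6628, -0.1548,  0.0238]), np.float64(0.014585637487471104)) (array([ 0.6596, -0.0724,  0.0261]), np.float64(0.01464230939745903)) (array([ 0.5866, -0.3334, -0.3775]), np.float64(0.16675099730491638))
t 15.6833 pos [ 0.589 -0.157  0.29 ] yaw 0.023709738227618262 F [ 0.26  -0.111 -0.257] op 0.06907860330586309
turn [3.731 0.005 0.031] shift(after turn) [ 1.445  4.159 -1.185]
```

The U is home at (0.6628,−0.1548), yaw 0.024, and the T is unchanged. Next, the L.

Emit:
{"name": "play_rows", "arguments": {
  "targets": [
    [[0.95,0,0],[0,0,0],0],
    [[0.95,0,0],[0,0,0],0],
    [[0.95,0,0],[0,0,0],0],
    [[0.9,0,0],[0,0,0],0],
    [[0,0,0],[0.2,0.85,-0.25],0],
    [[0,0,0],[0.2,0.85,-0.25],0],
    [[0,0,0],[0.2,0.85,-0.25],0],
    [[0,0,0],[0.2,0.85,-0.25],0]
  ]
}}

```text
time_s: 16.35
position: [0.5751, -0.2925, 0.2462]
eef_rot: [[-0.015, -0.367, -0.93], [0.014, -0.93, 0.367], [-1.0, -0.008, 0.019]]
contact_force: [0.8, 0.3, 0.5]
opening: 0.0869
```

```bash
python3 go.py .5732 -.3294 .03 -.367
```

```text
t 16.35 pos [ 0.575 -0.293  0.246] yaw -0.3757764336958236 F [0.804 0.291 0.534] op 0.0869322005607363
turn [-0.085  0.179  0.076] shift(after turn) [ 0.854  0.877 -0.287]
```

Emit:
{"name": "play_rows", "arguments": {
  "targets": [
    [[-0.08,0.15,0.07],[0,0.45,-0.15],0],
    [[0,0,0],[0.1,0.4,-0.13],0],
    [[0,0,0],[0.4,0,0],0],
    [[0,0,0],[0,0,0],0]
  ]
}}

```text
time_s: 16.68
position: [0.5705, -0.3387, 0.2173]
eef_rot: [[-0.008, -0.367, -0.93], [0.003, -0.93, 0.367], [-1.0, -0.0, 0.008]]
contact_force: [-0.8, 0.9, 0.3]
opening: 0.0873
```

```bash
python3 - <<'E'
from h import *
np.set_printoptions(precision=4,suppress=True)
im=get_image("wrist");save(im,"w12.png")
print(fitpart("ell",im,[.5853,-.3341]))
E
python3 go.py .5732 -.3294 .005 -.367
```

```text
(array([ 0.5856, -0.334 , -0.3837]), np.float64(0.023607805371284485))
t 16.8333 pos [ 0.572 -0.338  0.221] yaw -0.37380301086053985 F [-0.184  0.128  0.515] op 0.08693766851105811
turn [-0.065  0.022 -0.018] shift(after turn) [ 0.849 -0.214  0.053]
```

Emit:
{"name": "play_rows", "arguments": {
  "targets": [
    [[0,0,0],[0,-0.2,0.03],0],
    [[0,0,0],[0.4,0,0],0],
    [[0,0,0],[0.4,0,0],0],
    [[0,0,0],[0.03,0,0],0]
  ]
}}

```text
time_s: 17.17
position: [0.5765, -0.3259, 0.1912]
eef_rot: [[0.002, -0.361, -0.932], [-0.004, -0.932, 0.361], [-1.0, 0.003, -0.003]]
contact_force: [-1.1, 1.0, -0.2]
opening: 0.087
```

```bash
python3 go.py .5733 -.3292 .003 -.375
```

```text
t 17.1667 pos [ 0.577 -0.326  0.191] yaw -0.36962887009925277 F [-1.14   1.009 -0.204] op 0.08703168495500452
turn [ 0.051 -0.033 -0.026] shift(after turn) [0.156 0.106 0.045]
```

Emit:
{"name": "play_rows", "arguments": {
  "targets": [
    [[0.05,-0.03,-0.02],[0.17,0.1,0.04],0],
    [[0,0,0],[0.02,0,0],130],
    [[0,0,0],[0.02,0,0],130],
    [[0,0,0],[0.02,0,0],130],
    [[0,0,0],[0.02,0,0],130],
    [[0,0,0],[0.02,0,0],130]
  ]
}}

```text
time_s: 17.67
position: [0.5754, -0.3266, 0.1838]
eef_rot: [[0.003, -0.363, -0.932], [-0.003, -0.932, 0.363], [-1.0, 0.002, -0.004]]
contact_force: [-0.4, -0.6, 0.3]
opening: 0.0618
```

```bash
python3 go.py .585 -.2425 .002 .0245
```

```text
t 17.6667 pos [ 0.575 -0.327  0.184] yaw -0.3712106193007713 F [-0.393 -0.63   0.307] op 0.061818986399980326
turn [-3.779 -0.037 -0.023] shift(after turn) [-0.006 -2.097 -0.292]
```

Emit:
{"name": "play_rows", "arguments": {
  "targets": [
    [[0,0,0],[0.01,0,0],130],
    [[-0.75,0,0],[0.01,0,0],130],
    [[-0.75,0,0],[0.01,0,0],130],
    [[-0.75,0,0],[0.02,0,0],130],
    [[-0.75,0,0],[0.02,0,0],130],
    [[-0.75,0,0],[0.02,0,0],130]
  ]
}}

```text
time_s: 18.17
position: [0.5776, -0.3278, 0.1839]
eef_rot: [[0.013, 0.035, -0.999], [-0.006, -0.999, -0.035], [-1.0, 0.006, -0.013]]
contact_force: [1.3, 1.4, 2.0]
opening: 0.0601
```

```bash
python3 go.py .585 -.2425 .002 .0245
```

```text
t 18.1667 pos [ 0.578 -0.328  0.184] yaw 0.0346380119658514 F [1.255 1.395 1.97 ] op 0.06005917092772027
turn [ 0.096 -0.12  -0.06 ] shift(after turn) [-0.004 -2.127 -0.237]
```

Emit:
{"name": "play_rows", "arguments": {
  "targets": [
    [[0.08,-0.1,-0.05],[0.01,-0.4,0],130],
    [[0,0,0],[0.02,-0.5,0],130],
    [[0,0,0],[0.02,-0.5,-0.05],130],
    [[0,0,0],[0.02,-0.5,-0.05],130],
    [[0,0,0],[0.02,-0.15,0],130],
    [[0,0,0],[0.02,0,0],130]
  ]
}}

```text
time_s: 18.67
position: [0.5817, -0.2458, 0.184]
eef_rot: [[0.016, 0.027, -1.0], [-0.014, -1.0, -0.027], [-1.0, 0.014, -0.015]]
contact_force: [-1.8, -1.2, 4.2]
opening: 0.0594
```

```bash
python3 go.py .6345 -.2407 .002 .0245;  python3 - <<'E'
from h import *
np.set_printoptions(precision=4,suppress=True)
im=get_image("wrist");save(im,"w13.png")
print(fitpart("ell",im,[.598,-.2425]),fitpart("fork",im,[.6628,-.155]))
E
```

```text
t 18.6667 pos [ 0.582 -0.246  0.184] yaw 0.027498264263200393 F [-1.844 -1.233  4.171] op 0.05938819188258691
turn [ 0.028 -0.147 -0.137] shift(after turn) [-0.    -0.095 -1.322]
(array([ 0.5986, -0.2477, -0.0483]), np.float64(0.5595109462738037)) (array([ 0.6622, -0.1544,  0.024 ]), np.float64(0.02561071701347828))
```

Emit:
{"name": "play_rows", "arguments": {
  "targets": [
    [[0.02,-0.12,-0.12],[0.01,-0.1,0],130],
    [[0,0,0],[0.02,0,-0.3],130],
    [[0,0,0],[0.02,0,-0.3],130],
    [[0,0,0],[0.02,0,-0.3],130]
  ]
}}

```text
time_s: 19.25
position: [0.6147, -0.2441, 0.1838]
eef_rot: [[-0.007, 0.018, -1.0], [0.004, -1.0, -0.018], [-1.0, -0.005, 0.007]]
contact_force: [-3.4, -0.7, 9.5]
opening: 0.0597
```

```bash
python3 go.py .6345 -.2407 .002 .0245
```

```text
t 19.25 pos [ 0.615 -0.244  0.184] yaw 0.018080684590134326 F [-3.374 -0.734  9.516] op 0.059707750178213954
turn [-0.061  0.066  0.044] shift(after turn) [-0.005 -0.072 -0.496]
```

Emit:
{"name": "play_rows", "arguments": {
  "targets": [
    [[-0.06,0.06,0.04],[0,-0.08,-0.1],130],
    [[0,0,0],[0,0,-0.2],130],
    [[0,0,0],[0,0,-0.18],130]
  ]
}}

```text
time_s: 19.5
position: [0.6336, -0.2414, 0.1838]
eef_rot: [[-0.006, 0.023, -1.0], [0.002, -1.0, -0.023], [-1.0, -0.002, 0.006]]
contact_force: [-4.0, -0.6, 7.2]
opening: 0.0595
```

```bash
python3 go.py .6345 -.2407 .002 .0245
```

```text
t 19.5 pos [ 0.634 -0.241  0.184] yaw 0.023457858132298365 F [-4.044 -0.614  7.174] op 0.05951149515807235
turn [-0.01   0.055  0.023] shift(after turn) [-0.006 -0.017 -0.022]
```

Emit:
{"name": "play_rows", "arguments": {
  "targets": [
    [[0,0,0],[-0.02,0,0],70],
    [[0,0,0],[-0.02,0,0.05],70],
    [[0,0,0],[-0.4,0,0],70],
    [[0,0,0],[-0.4,0,0],70],
    [[0,0,0],[0,0,0.4],190],
    [[0,0,0],[0,0,0.45],190],
    [[0,0,0],[0,0,0],190],
    [[0,0,0],[0,0,0],190]
  ]
}}

```text
time_s: 20.17
position: [0.5954, -0.2418, 0.2135]
eef_rot: [[-0.011, 0.021, -1.0], [0.008, -1.0, -0.021], [-1.0, -0.008, 0.011]]
contact_force: [0.4, -0.5, 0.5]
opening: 0.0442
```

```bash
python3 go.py .600 -.2415 .005 0.0245;  python3 - <<'E'
from h import *
np.set_printoptions(precision=4,suppress=True)
im=get_image("wrist");save(im,"w14.png")
print(fitpart("ell",im,[.648,-.241]),fitpart("fork",im,[.6625,-.155]))
E
```

```text
t 20.1667 pos [ 0.595 -0.242  0.214] yaw 0.021492515658215083 F [ 0.432 -0.491  0.544] op 0.044150644359193844
turn [-0.029  0.107  0.081] shift(after turn) [ 0.663 -0.005 -0.115]
(array([ 0.6455, -0.2407,  0.0213]), np.float64(0.033618610352277756)) (array([ 0.6623, -0.1552,  0.0288]), np.float64(0.03896496072411537))
```

The L sits square in its mouth. Lowering behind it and pushing.

Emit:
{"name": "play_rows", "arguments": {
  "targets": [
    [[-0.02,0.1,0.08],[0.33,0,0],190],
    [[0,0,0],[0.3,0,0],190],
    [[0,0,0],[0.0,0,-0.2],190],
    [[0,0,0],[0.0,0,-0.2],190],
    [[0,0,0],[0,0,-0.2],190]
  ]
}}

```text
time_s: 20.83
position: [0.6227, -0.2409, 0.1865]
eef_rot: [[-0.001, 0.025, -1.0], [0.0, -1.0, -0.025], [-1.0, -0.0, 0.001]]
contact_force: [-0.2, -0.2, -0.5]
opening: 0.0221
```

```bash
python3 go.py .633 -.241 .005 0.0245
```

```text
t 20.8333 pos [ 0.623 -0.241  0.187] yaw 0.02495738985670492 F [-0.193 -0.232 -0.453] op 0.022058788474921286
turn [0.004 0.012 0.001] shift(after turn) [-0.012  0.009 -0.258]
```

Emit:
{"name": "play_rows", "arguments": {
  "targets": [
    [[0,0,0],[0,0,-0.12],190],
    [[0,0,0],[0,0,-0.12],190],
    [[0,0,0],[0,0,-0.12],190],
    [[0,0,0],[0,0,-0.1],190]
  ]
}}

```text
time_s: 21.17
position: [0.6376, -0.2411, 0.1868]
eef_rot: [[-0.03, 0.033, -0.999], [0.001, -0.999, -0.033], [-1.0, -0.002, 0.03]]
contact_force: [-8.6, -2.1, 5.1]
opening: 0.0221
```

Emit:
{"name": "play_rows", "arguments": {
  "targets": [
    [[0.05,0.2,0.03],[0,0,-0.12],190],
    [[0,0.1,0],[0,0,-0.15],190],
    [[0,0.1,0],[0,0,-0.15],190]
  ]
}}

```text
time_s: 21.42
position: [0.6405, -0.2418, 0.1867]
eef_rot: [[-0.046, 0.036, -0.998], [0.006, -0.999, -0.036], [-0.999, -0.008, 0.045]]
contact_force: [-17.1, -3.8, 10.7]
opening: 0.022
```

Emit:
{"name": "play_rows", "arguments": {
  "targets": [
    [[0,0,0],[-0.05,0,0.35],190],
    [[0.1,0.3,0.05],[-0.3,0,0.3],190],
    [[0,0.3,0.05],[-0.7,0,0.3],190],
    [[0,0,0],[-0.8,0,0.2],190],
    [[0,0,0],[-0.8,0,0],190],
    [[0,0,0],[0,-0.7,0],190],
    [[0,0,0],[0,-0.7,0],190],
    [[0,0,0],[0,0,0],190]
  ]
}}

```text
time_s: 22.08
position: [0.5933, -0.1891, 0.3023]
eef_rot: [[0.024, 0.02, -1.0], [-0.006, -1.0, -0.02], [-1.0, 0.006, -0.024]]
contact_force: [-0.8, -0.3, -0.5]
opening: 0.022
```

```bash
python3 go.py .633 -.16 .11 0.0245;python3 - <<'E'
from h import *
np.set_printoptions(precision=4,suppress=True)
im=get_image("wrist");save(im,"w15.png")
print(fitpart("ell",im,[.6645,-.24]),fitpart("fork",im,[.6625,-.155]),fitpart("tee",im,[.6596,-.072]))
cv2.imwrite("pics/w15c.png",cv2.resize(im["pixels"][30:270,100:560,::-1],(800,417),interpolation=cv2.INTER_CUBIC))
im=get_image("top")
for n in "glue_a_center jar_black_center sand_block_center".split(): print(n,[(w(r["point"],im).round(3).tolist()) for r in models.look_for(n,im)][:1])
E
```

```text
t 22.0833 pos [ 0.593 -0.189  0.302] yaw 0.019661689622613308 F [-0.777 -0.309 -0.547] op 0.021976673942114996
turn [-0.047 -0.231 -0.06 ] shift(after turn) [ 0.257 -0.702 -1.009]
(array([ 0.665 , -0.2397,  0.0355]), np.float64(0.00867926049977541)) (array([ 0.6621, -0.1547,  0.0402]), np.float64(0.014511165209114552)) (array([ 0.6597, -0.0724,  0.0323]), np.float64(0.02696676179766655))
glue_a_center [[0.704, 0.076, 0.1]]
jar_black_center [[0.768, -0.017, 0.083]]
sand_block_center [[0.68, 0.218, 0.038]]
```

View pics/w15c.png

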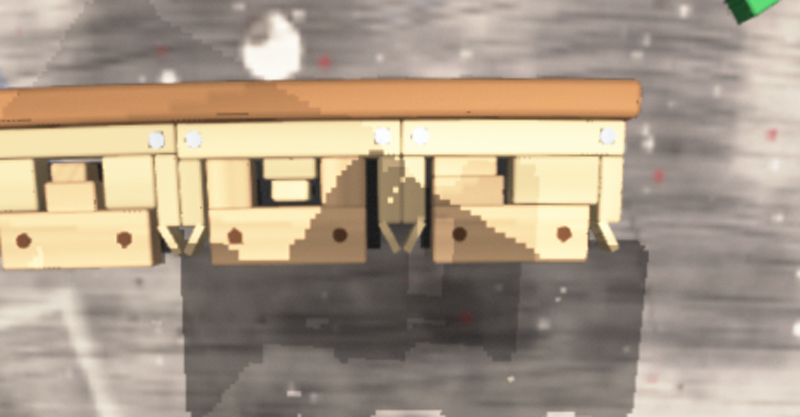

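All three parts stand out equally, with back edges at rows 267/263/260 along the tray line. The bar fronts are against the shoulders, the bystanders haven't moved, and the robot is clear. Handing in.

```bash
python3 -c "
from rig import ctrl
print(ctrl.close_job())"
```

```text
the job is handed in; nothing more can be done
None
```

All three parts are in their own cavities, pushed home and square, and the job is handed in at about 22 s of the 72 s allowed. I did the T, then the U, then the L. Each was gripped lightly by its sides, slid flat to its cavity mouth, then pushed in from behind with both fingertips.

**Seating:** The last silhouette fits were:

| Part | x, y (m) | Yaw (rad) |
|---|---|---|
| T | 0.660, −0.072 | 0.032 |
| U | 0.662, −0.155 | 0.040 |
| L | 0.665, −0.240 | 0.036 |

The spacing comes out at 82 and 85 mm against the 84 mm between sections. The final picture shows the back edges in line with the tray and standing out equally.

**Pushes:** The fingertips stayed put under about 20 N on the T and about 17 N on the U and L. The highest force reading I saw along any axis was 27 N.

**Bystanders:** The glue bottle, jar and sanding block measured within 2–4 mm of where they started, which is within the network's error.

**Checks that disagreed:** The yaw fits for the same seated part varied between views, from about 0.024 to 0.040 rad. The silhouette fits were also poor whenever the gripper hid part of the piece, so I went by the arm's own pose there. On my first descent to the T, the arm drifted about 1 cm above the part. I corrected that before touching it.

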